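Go/no-go check of a crock's tap hole

TASK

Check the tap hole of the fired water crock with the double-ended plug gauge: slide the green (go) end in until its collar sits against the crock's wall, draw it out, then offer the red (no-go) end square and centred to the hole and hold it lightly pressed against the rim for a second to confirm that it will not enter. Then lay the gauge back in the slots of its wooden rest, either way round, with its handle centred, and let go. Never force the gauge, and leave the goblet, the glaze jar and the blue cup where they stand.

Things in the scene. Friction and masses are not known exactly. Their poses are not given: they have to be found in the camera images.
- gauge: Loose double-ended plug gauge, 160 mm long, about 220 g, lying level in its rest at the start. Origin mid-handle on its axis; own x runs towards the go end. Handle: grey square bar, x from -50 to +50 mm, 22 mm wide (y), 24 mm high (z); grip its middle across the width. A collar 40 mm across, 5 mm thick, at each end: green at the go end, red at the no-go end; a steel plug beyond each
- go_collar (a point): On the gauge's axis at the outer face of the green collar, 55 mm from its origin; at the mouth of the hole when the go end is home. The go plug starts here: 27 mm diameter, 34 mm long, the last 8 mm tapering to an 18 mm nose
- nogo_face (a point): Centre of the flat end face of the no-go plug (34 mm diameter, 16 mm long beyond the red collar), 71 mm from the gauge's origin, at the other end
- crock: Open-topped buff stoneware crock, 130 mm deep (x), 150 mm wide (y), rim 112 mm above the table, held in a wooden jig (board 160 by 210 by 12 mm) screwed to the bench: it does not move. Origin on the table under its middle. Own x is level and points straight out of the wall with the tap hole, along the hole's axis
- bore (a point): Mouth of the tap hole: centre of the hole in the outer face of the crock's wall, 65 mm in front of the crock's origin and 65 mm above the table. Axes as the crock's (x level, out of the wall). The hole is level, 30 mm in diameter with a 2 mm chamfer at the mouth, and goes through the 18 mm wall into the empty inside
- rest: Wooden gauge rest, fixed to the bench: base 140 by 70 by 12 mm, two cross yokes 12 mm thick, 40 mm either side of the middle along its x, 58 mm high, each with an open-topped slot 33 mm wide, floor 36 mm above the table. Fingers fit between the yokes. Origin on the table under its middle. The gauge lies along the rest's x, its origin above the rest's, 48 mm above the table
- goblet: Bystander: stoneware goblet, 72 mm diameter, 125 mm tall, standing loose; origin under its foot
- glaze_jar: Bystander: amber glaze jar with a white cap, 64 mm diameter, 85 mm tall, loose; origin under its middle
- tool_mug: Bystander: blue ceramic cup, 76 mm diameter, 90 mm tall, loose; origin under its middle

How it is judged:
By the outcome, as a careful person would: the job done as asked, in the order asked, and still so for the second after the job is handed in, with the robot touching nothing.
It also fails if it takes over 67 s, if anything falls off the work surface, if the arm or the gripper's body presses on something with over 40 N, if the wrist force passes 120 N, or if a joint passes its speed limit or range.

ROBOT

A 6-joint arm with a two-finger parallel gripper is mounted at the origin on the work surface. World frame = base frame: x ahead of the robot, y to its left, z up, the work surface at z = 0. Lengths are in m, angles in rad, forces in N, time in s.
With the tool pointing down it reaches from about 0.3 to 0.775 m from the base axis. Payload 14.6 kg.
Tool frame: the origin (TCP) lies between the finger pads; the fingertips stand ctrl.tip_extent ahead of it and the grasp point (between the pads) lies 3 mm ahead of it (ctrl.tip_extent is the distance from the TCP to the fingertips, in m); z points along the fingers, y is the line along which they close (so a half turn about z gives the same grasp; the last joint's range is limited). The gripper opens to 94 mm and grips with 3 to 60 N. Pads are 16 mm wide; open, the fingers measure 119 mm over their backs; the gripper's body (75 mm by 177 mm) begins 78 mm behind the grasp point.
Start: joints at [1.255, 0.3, 1.521, -0, 1.321, -0.067], TCP at [0.135, 0.533, 0.227] pointing down, gripper open.
Joint ranges: [-3.03, 3.03], [-0.79, 2.21], [0.23, 2.52], [-1.04, 4.18], [0, 3.07], [-2.55, 2.55]. Speed limits (rad/s): [2.22, 2.22, 2.57, 3.14, 3.14, 3.14].

INTERFACE

Orientations are given as [roll, pitch, yaw] about the fixed x, y, z axes, in that order (R = Rz(yaw) Ry(pitch) Rx(roll)).
In Python, from station import ctrl gives the robot as it stands.
- The arm moves only by the shell command python3 shift.py FILE [OPENING] [FORCE], which reads ROWS from the file FILE. ROWS is a JSON list of rows, 1 to 10 of them, each an object with the fields x, y, z (the shift in m), drx, dry, drz (a rotation vector in rad); a field left out counts as zero; each row shifts and turns the commanded pose from where the row before left it, along the tool's axes as they then stand; what a row does not reach is not made up. A row lasts 1/10 s, in which the tool goes at most 0.05 m and 0.15 rad, less where a joint would pass 70% of its speed; a pose out of reach is approached as far as the arm can. OPENING is the finger opening in m, set as the command begins (- or left out keeps the last). The fingers move at their own pace and stop on an object; FORCE is the grip in N (left out, the last holds). Time passes only in rows, so rows that do not move let the fingers close. It prints the time, the measured TCP pose, the force, the opening and the grip force at its end. Input that does not fit is refused with a message, and nothing moves.
- ctrl.get_obs(): the state, without advancing time (a new reading comes with each control period).
- ctrl.camera(name): name is "side" or "top"; returns a dict with "pixels" (384x512x3 uint8, blue, green, red), "fx", "fy", "cx", "cy" (pixels), "k1" (the pictures are not rectified: a ray, as slopes to the right and down, at radius r is drawn at 1 + k1 r^2 times it, then the intrinsics apply), "extrinsics" (4x4, takes a point from camera to world coordinates). Camera axes: x right, y up, looking along -z (the intrinsics and any distortion apply to the point x, -y, -z); pixel columns grow to the right and rows downward; lengths in m; the calibration is good to about 2 mm. A picture is of the moment at which its call begins. There is no depth.
- ctrl.hand_in(): hands the job in; it is judged then, once.
The state is a dict: "time_s": time; "qpos": joint angles; "joint_vel": joint speeds; "tau": joint torques, N m; "ee_pos": TCP position; "eef_rot": TCP orientation; "force": force on the tool from outside, world axes, zero at the start; "moment": the same for the moment, N m; "grip_width": finger opening in m; "grip_force": force on a finger pad.
Only numpy, scipy, OpenCV 4.12 (cv2) and the standard library are available. Lean on these libraries where they do the work, as an engineer would, in place of code of your own. Each camera call takes 0.05 s, during which the arm holds its last target. There are 200 camera calls.

## Working session

There is one attempt and no reset: what is moved stays moved. The work goes in short steps, Python scripts to look and compute and a shell command to move; the robot and the scene stay as the last step left them, time stands still between calls to the robot, and variables do not carry over. Pictures are saved under pics/ and viewed, at most 10 in all, crops included, and the job is handed in when it is done.

```bash
ls; mkdir -p pics; python3 - <<'E'
from station import ctrl
import cv2
for n in("side","top"):
    c=ctrl.camera(n); cv2.imwrite(f"pics/{n}0.png",c["pixels"])
    print(n,c["fx"],c["fy"],c["cx"],c["cy"],c["k1"],c["extrinsics"])
print(ctrl.get_obs(),ctrl.tip_extent)
E
```

```text
pics
shift.py
station.py
side 474.70846630574283 474.70846630574283 253.93413766788998 189.63906265911533 -0.20247914508776108 [[-0.99834218  0.04082632 -0.04057227  0.56356773]
 [-0.05753981 -0.72552007  0.68579136  0.8117181 ]
 [-0.00143766  0.68698896  0.72666643  0.93840687]
 [ 0.          0.          0.          1.        ]]
top 433.2995664556063 433.2995664556063 255.5812297818671 193.9297510130267 -0.11883715694638065 [[ 0.00983989  0.98351926 -0.18053543  0.35798233]
 [-0.99993947  0.0105668   0.00306506  0.01477243]
 [ 0.00492223  0.18049434  0.98356371  1.3934771 ]
 [ 0.          0.          0.          1.        ]]
{'time_s': 0.1, 'qpos': array([ 1.25539378e+00,  3.00386162e-01,  1.52152925e+00,  2.75899829e-05,
        1.32068157e+00, -6.66335151e-02]), 'joint_vel': array([ 1.43037741e-05, -1.21255619e-03, -3.03913727e-03, -4.09809463e-04,
        4.10136952e-04, -1.21166214e-03]), 'tau': array([ 1.03960112e-03, -5.32647014e+01, -3.53279793e+01,  7.10196700e-02,
        2.35724525e-02, -7.41116310e-05]), 'ee_pos': array([0.13536427, 0.53286281, 0.22695483]), 'eef_rot': array([-3.14059234e+00, -9.35375180e-05,  2.89281673e+00]), 'force': array([-0.08705811, -0.3661738 , -0.31432566]), 'moment': array([-0.02549956, -0.01183749,  0.01040275]), 'grip_force': 0.0, 'grip_width': 0.09387452226600425} 0.022
```

View pics/side0.png

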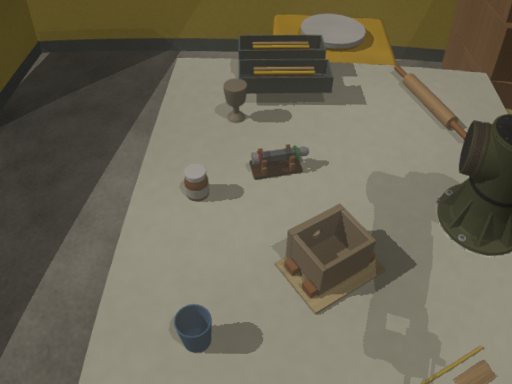

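View pics/top0.png

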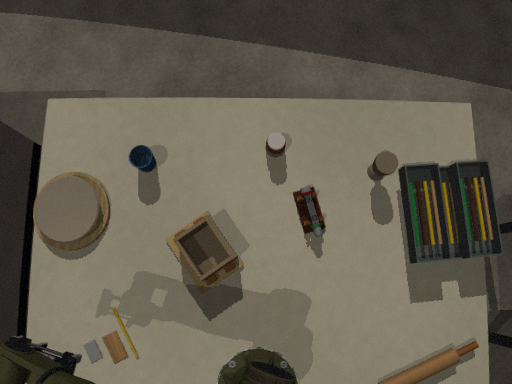

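```bash
python3 - <<'E'
import cv2,numpy as np
s=cv2.imread("pics/side0.png");t=cv2.imread("pics/top0.png")
def crop(im,x,y,w,h,k):return cv2.resize(im[y:y+h,x:x+w],None,fx=k,fy=k,interpolation=cv2.INTER_CUBIC)
a=crop(s,230,130,160,180,3.333); a=crop(s,260,190,130,120,4);b=crop(s,235,130,100,60,4)
def pad(i,h,w):
    o=np.zeros((h,w,3),np.uint8);o[:i.shape[0],:i.shape[1]]=i;return o
cv2.imwrite("pics/c1.png",np.clip(1.5*a.astype(float),0,255).astype(np.uint8))
c=crop(t,160,205,90,90,4);d=crop(t,285,175,50,70,8)
cv2.imwrite("pics/c2.png",np.clip(1.6*np.hstack([pad(c,560,360),d]).astype(float),0,255).astype(np.uint8))
cv2.imwrite("pics/c3.png",np.clip(1.6*crop(s,240,135,80,50,8).astype(float),0,255).astype(np.uint8))
E
```

```text
(no output)
```

View pics/c1.png

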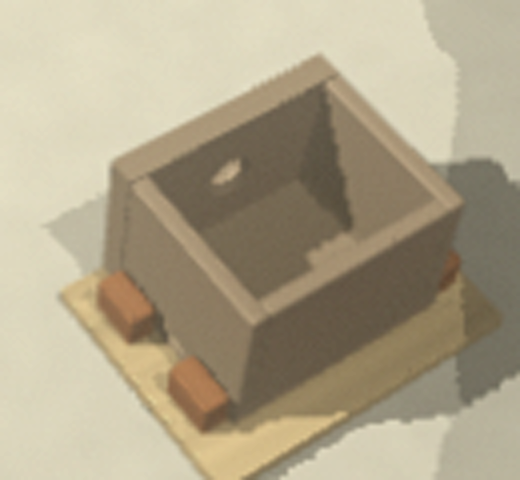

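View pics/c2.png

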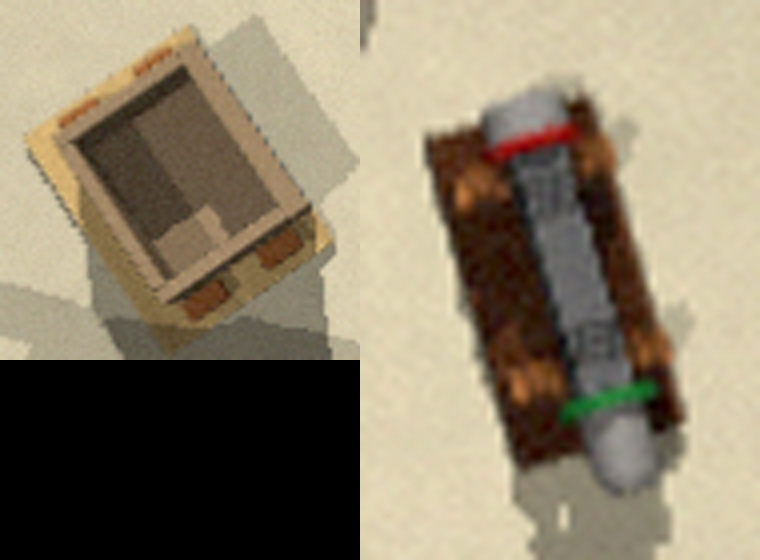

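View pics/c3.png

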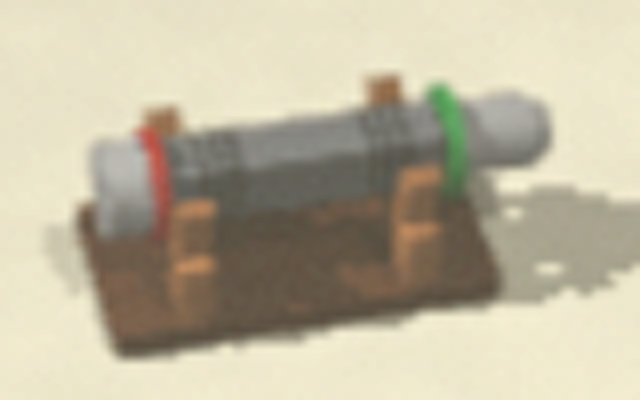

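```bash
cat > h.py <<'E'
import numpy as np,cv2
from scipy.optimize import least_squares
from station import ctrl
C={n:ctrl.camera(n) for n in("side","top")}
def proj(n,P,d=(0,0)):
    c=C[n];E=c["extrinsics"];p=(np.atleast_2d(P)-E[:3,3])@E[:3,:3]
    s=np.c_[p[:,0],-p[:,1]]/-p[:,2:3];s=s*(1+c["k1"]*(s**2).sum(1,keepdims=True))
    return s*[c["fx"],c["fy"]]+[c["cx"],c["cy"]]+np.array(d)
def place(q,P):
    P=np.array(P)/1000.;c,s=np.cos(q[2]),np.sin(q[2])
    return np.c_[q[0]+c*P[:,0]-s*P[:,1],q[1]+s*P[:,0]+c*P[:,1],P[:,2]]
def px(off,k,pts):return np.array(off)+(np.array(pts)+.5)/k-.5
def ray(n,uv,z):
    f=lambda q:(proj(n,[q[0],q[1],z])[0]-uv)
    return least_squares(f,[.4,0]).x
def fit(obs,q0,w=1.):
    f=lambda q:np.concatenate([(proj(n,place(q,P),q[3+2*i:5+2*i])-u).ravel() for i,(n,P,u) in enumerate(obs)]+[w*q[3:]])
    r=least_squares(f,list(q0)+[0]*2*len(obs),loss="soft_l1")
    return r.x,f(r.x)
E
python3 - <<'E'
from h import *
np.set_printoptions(precision=4,suppress=True)
Z=112
R=[(65,75,Z),(65,-75,Z),(-65,-75,Z),(-65,75,Z)]
s=(R+[(80,105,12),(-80,-105,12)],px((260,190),4,[(112,163),(322,55),(462,203),(255,325),(60,295),(501,320)]))
t=(R+[(-80,105,12),(80,-105,12),(-80,-105,12)],px((160,205),4,[(190,28),(310,208),(165,303),(62,140),(25,137),(332,243),(170,352)]))
q,r=fit([("side",)+s,("top",)+t],[.35,.12,-1.])
print("crock",q,np.degrees(q[2]));print(r.reshape(-1,2).T)
b=place(q,[(65,0,65),(47,0,65)]);print(b,px((0,0),1,0),(proj("side",b)-[260,190])*4)
s=([(-70,35,12),(-70,-35,12),(52.5,0,48),(-52.5,0,48)],px((240,135),8,[(80,205),(120,345),(450,140),(155,183)]))
t=([(-70,-35,12),(-70,35,12),(70,35,12),(70,-35,12),(52.5,0,60),(-52.5,0,60)],px((285,175),8,[(68,135),(230,95),(322,420),(163,468),(252,402),(172,143)]))
q,r=fit([("side",)+s,("top",)+t],[.45,-.12,3.4])
print("rest",q,np.degrees(q[2]));print(r.reshape(-1,2).T)
for n,a in dict(goblet=(235,117),jar=(197,193),cup=(197,340)).items(): print(n,ray("side",a,0.))
print(ctrl.get_obs()["time_s"])
E
```

```text
crock [ 0.4287  0.1624 -0.9547  0.2206  0.0116 -0.4023  0.028 ] -54.698774725802444
[[ 0.367   0.2987  1.9987  0.1302 -2.8312 -2.4653  0.284  -1.3792 -1.8887
  -4.0784  2.0117  3.6474  2.1241  0.2206 -0.4023]
 [ 0.2962  0.4168  0.6043  1.1735 -5.4249 -4.4033  3.4843  0.1439  1.766
   0.1758 -1.7651 -2.2888 -0.4216  0.0116  0.028 ]]
[[0.4663 0.1093 0.065 ]
 [0.4559 0.124  0.065 ]] [0. 0.] [[211.5311 158.9434]
 [229.9058 179.3148]]
rest [ 0.5587 -0.1629  3.4156  0.537  -0.1144 -0.0522 -0.7158] 195.69860442431477
[[ 0.1515  0.4334 -0.7168 -0.4872 -0.3462 -0.011   0.7847 -0.2001 -0.2836
   0.2495  0.537  -0.0522]
 [-0.1832 -0.7366  0.4458  0.5468  0.6441  0.1525  0.8495  0.5909 -0.9396
  -0.7148 -0.1144 -0.7158]]
goblet [ 0.6949 -0.3898]
jar [ 0.7693 -0.0527]
cup [0.7119 0.3737]
0.2
```

```bash
python3 - <<'E'
from h import *
np.set_printoptions(precision=4,suppress=True)
Z=112
us=px((260,190),4,[(112,163),(322,55),(462,203),(255,325),(60,295),(501,320)])
ut=px((160,205),4,[(310,208),(165,303),(62,140),(25,137),(332,243),(170,352)])
R=[(65,75,Z),(65,-75,Z),(-65,-75,Z),(-65,75,Z)]
def f(q):
    b=q[7]*1000
    S=R+[(80+b,105,12),(-80+b,-105,12)];T=R[1:]+[(-80+b,105,12),(80+b,-105,12),(-80+b,-105,12)]
    return np.concatenate([(proj("side",place(q,S),q[3:5])-us).ravel(),(proj("top",place(q,T),q[5:7])-ut).ravel(),q[3:7]])
q=least_squares(f,[.43,.16,-.95,0,0,0,0,0],loss="soft_l1",x_scale=[.1,.1,.1,1,1,1,1,.1]).x
print(q,np.degrees(q[2]));print(f(q).reshape(-1,2).T)
b=place(q,[(65,0,65),(47,0,65)]);print(b,(proj("side",b,q[3:5])-[260,190])*4)
print("rim hit", (proj("top",place(q,[(65,75,Z)]),q[5:7])-[160,205])*4)
E
```

```text
[ 0.4304  0.1593 -0.9553  0.1157  0.6408  0.3907 -0.2866 -0.0158] -54.73641162525167
[[-0.4762 -0.5744  0.9961 -0.8603  0.0671  0.9601  0.4543 -0.0619 -2.2379
  -0.3254  1.2887 -0.2955  0.1157  0.3907]
 [-0.2007  0.0566  0.1347  0.5432 -1.2835 -0.2269 -0.7126  0.8832 -0.7119
   0.1658 -0.2459  1.6069  0.6408 -0.2866]]
[[0.4679 0.1063 0.065 ]
 [0.4576 0.121  0.065 ]] [[209.0805 157.3259]
 [227.3849 177.636 ]]
rim hit [[197.0309  36.9998]]
```

```bash
python3 - <<'E'
from scipy.spatial.transform import Rotation as Ro
import numpy as np
np.set_printoptions(precision=2,suppress=True)
for name,q1d,psi in(("go/nogo A",6,-54.7),("B",6,125.3)):
  for al in(-30,-20,-10,0,10,20,30):
    for th in (1.7,):
      R=Ro.from_euler("z",psi,degrees=True)*Ro.from_euler("x",180+al,degrees=True)
      M=Ro.from_euler("y",-th)*Ro.from_euler("z",-q1d,degrees=True)*R*Ro.from_euler("z",-90,degrees=True)
      m=M.as_matrix();q5=np.arccos(m[2,2]);q4=np.arctan2(m[1,2],m[0,2]);q6=np.arctan2(m[2,1],-m[2,0])
      print(name,al,np.array([q4,q5,q6]),"tool z",R.apply([0,0,1]))
E
```

```text
go/nogo A -30 [-0.26  1.9   2.6 ] tool z [-0.41 -0.29 -0.87]
go/nogo A -20 [-0.17  1.75  2.63] tool z [-0.28 -0.2  -0.94]
go/nogo A -10 [-0.09  1.59  2.63] tool z [-0.14 -0.1  -0.98]
go/nogo A 0 [-0.    1.44  2.63] tool z [-0. -0. -1.]
go/nogo A 10 [0.09 1.29 2.61] tool z [ 0.14  0.1  -0.98]
go/nogo A 20 [0.19 1.14 2.58] tool z [ 0.28  0.2  -0.94]
go/nogo A 30 [0.3  1.   2.52] tool z [ 0.41  0.29 -0.87]
B -30 [ 0.3   1.   -0.62] tool z [ 0.41  0.29 -0.87]
B -20 [ 0.19  1.14 -0.56] tool z [ 0.28  0.2  -0.94]
B -10 [ 0.09  1.29 -0.53] tool z [ 0.14  0.1  -0.98]
B 0 [ 0.    1.44 -0.51] tool z [ 0.  0. -1.]
B 10 [-0.09  1.59 -0.51] tool z [-0.14 -0.1  -0.98]
B 20 [-0.17  1.75 -0.52] tool z [-0.28 -0.2  -0.94]
B 30 [-0.26  1.9  -0.54] tool z [-0.41 -0.29 -0.87]
```

```bash
python3 - <<'E'
from scipy.spatial.transform import Rotation as Ro
import numpy as np
np.set_printoptions(precision=2,suppress=True)
def w(R,q1d,th):
  M=Ro.from_euler("y",-th)*Ro.from_euler("z",-q1d,degrees=True)*R*Ro.from_euler("z",-90,degrees=True)
  m=M.as_matrix();return np.array([np.arctan2(m[1,2],m[0,2]),np.arccos(m[2,2]),np.arctan2(m[2,1],-m[2,0])])
for be in(-25,-15,15,25):
  for al in (0,20):
    for th in (1.5,1.9):
      g=lambda psi,al:Ro.from_euler("z",psi,degrees=True)*Ro.from_euler("x",180+al,degrees=True)*Ro.from_euler("y",be,degrees=True)
      R=g(-54.7,al)
      print(be,al,th,"A",w(R,6,th),"B",w(g(125.3,0),6,th),"pick15",w(g(15.7,0),-16,th),"pick195",w(g(195.7,0),-16,th),"toolz",R.apply([0,0,1]))
E
```

```text
-25 0 1.5 A [0.39 1.84 2.7 ] B [-0.38  1.43 -0.5 ] pick15 [-0.25  2.01  0.95] pick195 [ 0.23  1.27 -2.15] toolz [-0.24  0.34 -0.91]
-25 0 1.9 A [0.38 1.47 2.55] B [-0.44  1.06 -0.33] pick15 [-0.22  1.62  1.05] pick195 [ 0.29  0.89 -2.27] toolz [-0.24  0.34 -0.91]
-25 20 1.5 A [0.55 1.57 2.57] B [-0.38  1.43 -0.5 ] pick15 [-0.25  2.01  0.95] pick195 [ 0.23  1.27 -2.15] toolz [ 0.01  0.52 -0.85]
-25 20 1.9 A [0.59 1.23 2.35] B [-0.44  1.06 -0.33] pick15 [-0.22  1.62  1.05] pick195 [ 0.29  0.89 -2.27] toolz [ 0.01  0.52 -0.85]
-15 0 1.5 A [0.23 1.77 2.66] B [-0.23  1.51 -0.51] pick15 [-0.14  1.86  0.99] pick195 [ 0.14  1.42 -2.13] toolz [-0.15  0.21 -0.97]
-15 0 1.9 A [0.23 1.38 2.57] B [-0.25  1.12 -0.42] pick15 [-0.14  1.47  1.05] pick195 [ 0.16  1.02 -2.19] toolz [-0.15  0.21 -0.97]
-15 20 1.5 A [0.4  1.47 2.58] B [-0.23  1.51 -0.51] pick15 [-0.14  1.86  0.99] pick195 [ 0.14  1.42 -2.13] toolz [ 0.12  0.4  -0.91]
-15 20 1.9 A [0.45 1.11 2.41] B [-0.25  1.12 -0.42] pick15 [-0.14  1.47  1.05] pick195 [ 0.16  1.02 -2.19] toolz [ 0.12  0.4  -0.91]
15 0 1.5 A [-0.23  1.51  2.63] B [ 0.23 
[... 311 characters left out ...]
.14  1.86 -2.15] toolz [ 0.42 -0.02 -0.91]
15 20 1.9 A [-0.09  0.81  2.72] B [ 0.23  1.38 -0.57] pick15 [0.16 1.02 0.95] pick195 [-0.14  1.47 -2.09] toolz [ 0.42 -0.02 -0.91]
25 0 1.5 A [-0.38  1.43  2.64] B [ 0.39  1.84 -0.44] pick15 [0.23 1.27 0.99] pick195 [-0.25  2.01 -2.19] toolz [ 0.24 -0.34 -0.91]
25 0 1.9 A [-0.44  1.06  2.81] B [ 0.38  1.47 -0.59] pick15 [0.29 0.89 0.87] pick195 [-0.22  1.62 -2.09] toolz [ 0.24 -0.34 -0.91]
25 20 1.5 A [-0.24  1.14  2.75] B [ 0.39  1.84 -0.44] pick15 [0.23 1.27 0.99] pick195 [-0.25  2.01 -2.19] toolz [ 0.5  -0.17 -0.85]
25 20 1.9 A [-0.32  0.76  2.89] B [ 0.38  1.47 -0.59] pick15 [0.29 0.89 0.87] pick195 [-0.22  1.62 -2.09] toolz [ 0.5  -0.17 -0.85]
```

```bash
echo '[{"x": -0.0291,"y": -0.0285},{"x": -0.0291,"y": -0.0285},{"x": -0.0291,"y": -0.0285},{"x": -0.0291,"y": -0.0285},{"x": -0.0291,"y": -0.0285},{"x": -0.0291,"y": -0.0285},{"x": -0.0291,"y": -0.0285},{"x": -0.0291,"y": -0.0285},{"x": -0.0291,"y": -0.0285},{"x": -0.0291,"y": -0.0285}]' > path.dat && python3 shift.py path.dat 0.06
echo '[{"x": -0.0291,"y": -0.0285},{"x": -0.0291,"y": -0.0285},{"x": -0.0291,"y": -0.0285},{"x": -0.0291,"y": -0.0285},{"x": -0.0291,"y": -0.0285},{"x": -0.0291,"y": -0.0285},{"x": -0.0291,"y": -0.0285},{"x": -0.0291,"y": -0.0285},{"x": -0.0291,"y": -0.0285},{"x": -0.0291,"y": -0.0285}]' > path.dat && python3 shift.py path.dat
echo '[{"z": 0.02,"drz": -0.1045},{"z": 0.02,"drz": -0.1045},{"z": 0.02,"drz": -0.1045},{"z": 0.02,"drz": -0.1045},{"drz": -0.1045},{},{}]' > path.dat && python3 shift.py path.dat
```

```text
time_s: 1.3
ee_pos: [0.3478, 0.1836, 0.2276]
eef_rot: [3.141, 0.0, 2.893]
force: [-0.1, 0.4, -0.1]
grip_width: 0.06
grip_force: 0.0
time_s: 2.3
ee_pos: [0.5598, -0.1643, 0.2273]
eef_rot: [3.142, -0.0, 2.893]
force: [0.8, 0.8, 0.3]
grip_width: 0.06
grip_force: 0.0
time_s: 3.0
ee_pos: [0.5593, -0.1628, 0.1478]
eef_rot: [-3.141, 0.0, -2.871]
force: [-0.7, -0.2, -0.5]
grip_width: 0.0599
grip_force: 0.0
```

```bash
echo '[{"z": 0.03},{"z": 0.03},{"z": 0.02},{"z": 0.017},{}]' > path.dat && python3 shift.py path.dat
echo '[{},{},{},{},{},{}]' > path.dat && python3 shift.py path.dat 0.01 40
python3 - <<'E'
from h import *
s=C["side"]["pixels"][110:190,230:330];t=C["top"]["pixels"][165:250,270:345]
f=lambda i,k:cv2.resize(i,None,fx=k,fy=k,interpolation=cv2.INTER_CUBIC)
a,b=f(s,4.0),f(t,5.0);o=np.zeros((425,775,3),np.uint8);o[:320,:400]=a;o[:,400:]=b
cv2.imwrite("pics/g.png",np.clip(o*1.5,0,255).astype(np.uint8))
E
```

```text
time_s: 3.5
ee_pos: [0.5583, -0.1624, 0.0488]
eef_rot: [3.14, -0.002, -2.87]
force: [-0.4, -0.8, 0.1]
grip_width: 0.0599
grip_force: 0.0
time_s: 4.1
ee_pos: [0.5592, -0.1627, 0.0508]
eef_rot: [-3.141, 0.0, -2.868]
force: [-0.2, 0.3, 3.3]
grip_width: 0.0215
grip_force: 40.0
```

View pics/g.png

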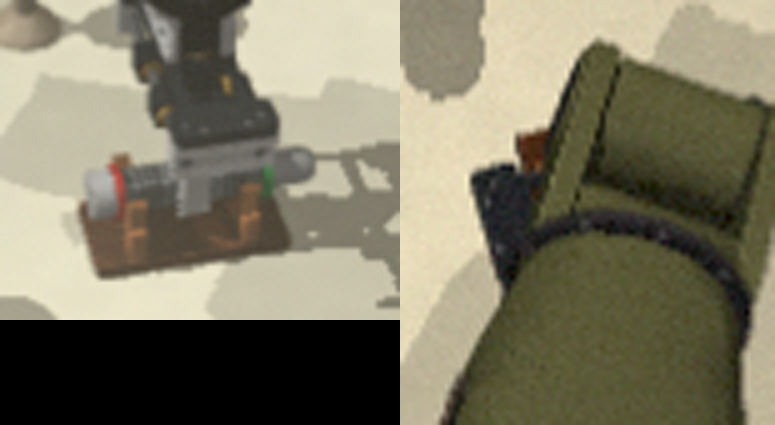

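```bash
echo '[{"z": -0.015},{"z": -0.03},{"z": -0.03},{"z": -0.025}]' > path.dat && python3 shift.py path.dat
echo '[{"drz": 0.1229},{"drz": 0.1229},{"drz": 0.1229},{"drz": 0.1229},{"drz": 0.1229},{"drz": 0.1229},{"drz": 0.1229},{"drz": 0.1229},{"drz": 0.1229},{"drz": 0.1229}]' > path.dat && python3 shift.py path.dat
echo '[{"x": 0.0317,"y": 0.0161},{"x": 0.0317,"y": 0.0161},{"x": 0.0317,"y": 0.0161},{"x": 0.0317,"y": 0.0161},{"x": 0.0317,"y": 0.0161,"z": 0.02},{"z": 0.02},{"z": 0.02},{"z": 0.02},{},{}]' > path.dat && python3 shift.py path.dat
python3 - <<'E'
from h import *
s=C["side"]["pixels"][150:300,235:405]
cv2.imwrite("pics/g2.png",np.clip(1.5*cv2.resize(s,None,fx=4,fy=4,interpolation=cv2.INTER_CUBIC).astype(float),0,255).astype(np.uint8))
E
```

```text
time_s: 4.6
ee_pos: [0.5592, -0.1627, 0.1529]
eef_rot: [-3.141, 0.001, -2.868]
force: [-0.0, -0.6, -1.7]
grip_width: 0.0214
grip_force: 40.0
time_s: 5.6
ee_pos: [0.559, -0.1627, 0.1512]
eef_rot: [-3.142, 0.0, 2.181]
force: [-0.3, 0.4, -2.0]
grip_width: 0.022
grip_force: 40.0
time_s: 6.6
ee_pos: [0.5336, 0.0131, 0.0714]
eef_rot: [3.142, 0.0, 2.186]
force: [0.0, 0.4, -1.2]
grip_width: 0.0217
grip_force: 40.0
```

View pics/g2.png

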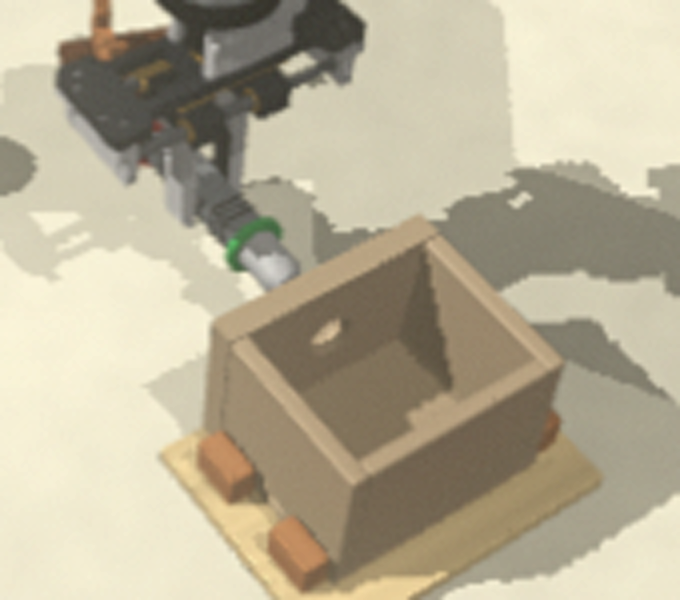

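```bash
cat > ov.py <<'E'
from h import *
q=[.4304,.1593,-.9553]; D=(0.1157,.6408)
o=ctrl.get_obs();e=o["ee_pos"];yaw=o["eef_rot"][2];print(e,yaw)
a=np.linspace(0,2*np.pi,40)
circ=lambda x,r,z:np.c_[x+0*a,r*np.cos(a),z+r*np.sin(a)]
g=[e[0],e[1],yaw];gz=(e[2]-.0028)*1000
def draw(im,P,off,k,col,d):
    p=((proj("side",P,d)-off+.5)*k-.5)
    cv2.polylines(im,[np.round(p*8).astype(int).reshape(-1,1,2)],False,col,1,cv2.LINE_AA,3)
def crop(x,y,w,h,k):
    return cv2.resize(np.clip(1.5*C["side"]["pixels"][y:y+h,x:x+w].astype(float),0,255).astype(np.uint8),None,fx=k,fy=k,interpolation=cv2.INTER_CUBIC)
E
python3 - <<'E'
from ov import *
A=crop(285,200,40,45,13);B=A.copy()
for r in [circ(55,20,gz),circ(55+34,9,gz)]: draw(B,place(g,r),(285,200),13,(0,0,255),D)
for r in [circ(47,15,65),circ(63,15,65)]: draw(B,place(q,r),(285,200),13,(255,0,0),D)
A=A[:,:];cv2.imwrite("pics/o1.png",cv2.resize(np.hstack([A,B])[:, :],(800,450)))
E
```

```text
[0.53384578 0.01310314 0.07158836] 2.1861572737956627
```

View pics/o1.png

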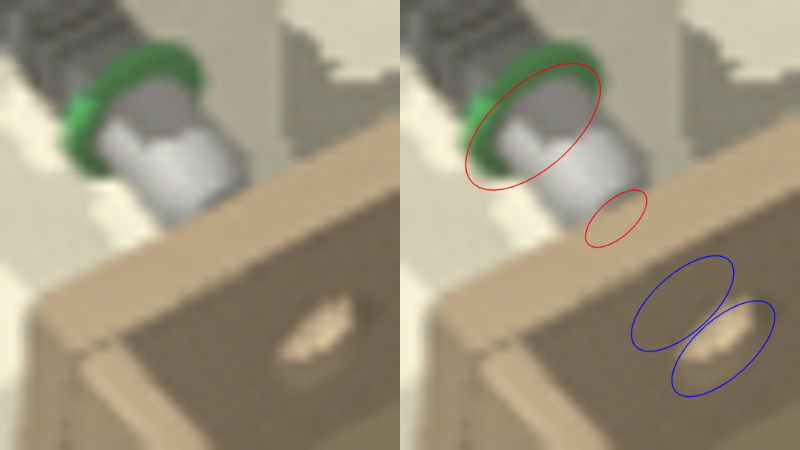

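```bash
echo '[{"x": 0.01,"z": 0.0038},{"x": 0.01},{"x": 0.005},{"x": 0.003},{"x": 0.003},{}]' > path.dat && python3 shift.py path.dat; echo '[{"x": 0.003},{"x": 0.003},{}]' > path.dat && python3 shift.py path.dat;
```

```text
time_s: 7.4
ee_pos: [0.5154, 0.0387, 0.0667]
eef_rot: [3.142, 0.0, 2.187]
force: [0.3, 0.6, -2.2]
grip_width: 0.0213
grip_force: 40.0
time_s: 7.7
ee_pos: [0.5121, 0.0437, 0.0668]
eef_rot: [3.141, 0.0, 2.186]
force: [0.8, 2.2, -1.0]
grip_width: 0.0219
grip_force: 40.0
```

```bash
echo '[{"z": -0.001},{"x": 0.002},{"x": 0.002},{}]' > path.dat && python3 shift.py path.dat; echo '[{"x": 0.002},{"x": 0.002},{}]' > path.dat && python3 shift.py path.dat
```

```text
time_s: 8.1
ee_pos: [0.5096, 0.0468, 0.0677]
eef_rot: [3.141, -0.0, 2.186]
force: [2.3, 1.2, -1.9]
grip_width: 0.0218
grip_force: 40.0
time_s: 8.4
ee_pos: [0.5073, 0.0502, 0.0677]
eef_rot: [3.142, -0.0, 2.186]
force: [1.8, 1.7, -2.3]
grip_width: 0.0217
grip_force: 40.0
```

```bash
cat > st.py <<'E'
from station import ctrl
import numpy as np
from scipy.spatial.transform import Rotation as Ro
o=ctrl.get_obs();R=Ro.from_euler("xyz",o["eef_rot"]).as_matrix();n=np.array([.5775,-.8164]);b=np.array([.4679,.1063])
d=o["ee_pos"][:2]-b
print("F_tool",(R.T@o["force"]).round(1),"M_tool",(R.T@o["moment"]).round(2),"dist",round(float(d@n),4),"lat",round(float(d@[.8164,.5775]),4),o["eef_rot"].round(4))
E
python3 st.py; echo '[{"y": 0.0005},{}]' > path.dat && python3 shift.py path.dat >/dev/null; python3 st.py;  echo '[{"x": 0.002},{"x": 0.002},{}]' > path.dat && python3 shift.py path.dat; python3 st.py
```

```text
F_tool [0.4 2.4 2.3] M_tool [-0.45 -0.05  0.21] dist 0.0686 lat -0.0003 [ 3.1416e+00 -1.0000e-04  2.1864e+00]
F_tool [0.4 1.6 1.4] M_tool [-0.14  0.09  0.07] dist 0.0687 lat 0.0 [-3.1410e+00 -4.0000e-04  2.1865e+00]
time_s: 8.9
ee_pos: [0.5053, 0.0537, 0.0676]
eef_rot: [-3.141, -0.0, 2.187]
force: [-0.3, 1.2, -1.6]
grip_width: 0.0219
grip_force: 40.0
F_tool [1.2 0.5 1.6] M_tool [-0.11  0.06  0.05] dist 0.0645 lat 0.0001 [-3.1414e+00 -2.0000e-04  2.1865e+00]
```

Good; continue to the collar (about 10 mm more).

```bash
echo '[{"x": 0.002},{"x": 0.002},{}]' > path.dat && python3 shift.py path.dat>/dev/null; python3 st.py;echo '[{"x": 0.0015},{"x": 0.0015},{}]' > path.dat && python3 shift.py path.dat>/dev/null; python3 st.py; echo '[{"x": 0.001},{}]' > path.dat && python3 shift.py path.dat>/dev/null; python3 st.py
```

```text
F_tool [-0.8 -0.   2. ] M_tool [-0.04  0.02  0.11] dist 0.0605 lat 0.0001 [-3.1414e+00 -1.0000e-04  2.1865e+00]
F_tool [0.6 0.2 2.2] M_tool [-0.02  0.07  0.02] dist 0.0577 lat 0.0002 [-3.1415e+00 -1.0000e-04  2.1864e+00]
F_tool [0.4 0.3 1.5] M_tool [-0.04 -0.02  0.07] dist 0.0568 lat 0.0002 [ 3.1416 -0.      2.1863]
```

```bash
echo '[{"x": 0.001},{}]' > path.dat && python3 shift.py path.dat>/dev/null; python3 st.py; echo '[{"x": 0.001},{}]' > path.dat && python3 shift.py path.dat>/dev/null; python3 st.py; echo '[{"x": 0.0005},{}]' > path.dat && python3 shift.py path.dat>/dev/null; python3 st.py
```

```text
F_tool [0.7 0.4 1.9] M_tool [-0.   -0.    0.07] dist 0.0558 lat 0.0002 [-3.1415 -0.      2.1863]
F_tool [-3.2  0.   2.1] M_tool [-0.09 -0.53 -0.05] dist 0.055 lat 0.0003 [3.1413e+00 6.0000e-04 2.1865e+00]
F_tool [-5.7  0.2  3.2] M_tool [-0.02 -1.37 -0.08] dist 0.055 lat 0.0003 [3.1410e+00 1.5000e-03 2.1864e+00]
```

```bash
echo '[{"x": 0.0003},{},{}]' > path.dat && python3 shift.py path.dat>/dev/null; python3 st.py; echo '[{"x": -0.002},{"x": -0.003},{"y": 0.001},{}]' > path.dat && python3 shift.py path.dat>/dev/null; python3 st.py; echo '[{"y": 0.0005},{}]' > path.dat && python3 shift.py path.dat>/dev/null; python3 st.py;echo '[{"y": 0.0005},{}]' > path.dat && python3 shift.py path.dat>/dev/null; python3 st.py
```

```text
F_tool [-9.9 -0.3  3.8] M_tool [-0.04 -1.76 -0.09] dist 0.055 lat 0.0003 [3.1408e+00 1.8000e-03 2.1863e+00]
F_tool [-0.3  0.3  1.1] M_tool [ 0.05 -0.03  0.01] dist 0.059 lat 0.0012 [-3.1413e+00 -2.0000e-04  2.1863e+00]
F_tool [-0.2  0.4  2.4] M_tool [ 0.06 -0.1   0.02] dist 0.0589 lat 0.0017 [-3.1415e+00 -1.0000e-04  2.1864e+00]
F_tool [0.4 0.  1.6] M_tool [ 0.04 -0.03 -0.05] dist 0.059 lat 0.0022 [3.1415 0.     2.1864]
```

```bash
echo '[{"y": 0.0005},{}]' > path.dat && python3 shift.py path.dat>/dev/null; python3 st.py;echo '[{"y": 0.0004},{}]' > path.dat && python3 shift.py path.dat>/dev/null; python3 st.py;echo '[{"y": -0.0015},{"z": 0.001},{}]' > path.dat && python3 shift.py path.dat>/dev/null; python3 st.py;echo '[{"z": 0.0005},{}]' > path.dat && python3 shift.py path.dat; python3 st.py
```

```text
F_tool [-0.6 -0.3  2.5] M_tool [ 0.03  0.01 -0.  ] dist 0.059 lat 0.0027 [3.1415 0.     2.1863]
F_tool [0.1 0.2 1.6] M_tool [ 0.09 -0.03 -0.04] dist 0.059 lat 0.0031 [-3.1415  0.      2.1863]
F_tool [-0.3 -0.7  1.9] M_tool [-0.   -0.01 -0.01] dist 0.059 lat 0.0015 [-3.1415e+00 -1.0000e-04  2.1862e+00]
time_s: 12.3
ee_pos: [0.5033, 0.059, 0.0662]
eef_rot: [3.142, 0.0, 2.186]
force: [0.1, -0.3, -1.2]
grip_width: 0.0216
grip_force: 40.0
F_tool [-0.3 -0.1  1.2] M_tool [ 0.15  0.03 -0.04] dist 0.0591 lat 0.0016 [3.1416e+00 1.0000e-04 2.1863e+00]
```

```bash
echo '[{"z": 0.0005},{}]' > path.dat && python3 shift.py path.dat>/dev/null; python3 st.py;echo '[{"z": 0.0005},{}]' > path.dat && python3 shift.py path.dat|grep ee; python3 st.py;echo '[{"y": 0.001,"z": -0.002},{"y": 0.001},{}]' > path.dat && python3 shift.py path.dat|grep ee; python3 st.py;echo '[{"y": 0.0005},{}]' > path.dat && python3 shift.py path.dat>/dev/null; python3 st.py
```

```text
F_tool [-0.7 -1.6 -2.4] M_tool [ 0.19  0.27 -0.08] dist 0.0591 lat 0.0017 [3.1414e+00 1.0000e-04 2.1863e+00]
ee_pos: [0.5035, 0.059, 0.0654]
eef_rot: [3.141, 0.0, 2.186]
F_tool [-0.1 -1.6 -4.5] M_tool [ 0.25  0.18 -0.06] dist 0.0592 lat 0.0018 [3.1411e+00 4.0000e-04 2.1863e+00]
ee_pos: [0.5047, 0.0602, 0.0669]
eef_rot: [-3.141, -0.0, 2.187]
F_tool [-0.7 -0.9  1. ] M_tool [ 0.35  0.   -0.09] dist 0.0589 lat 0.0034 [-3.1408e+00 -3.0000e-04  2.1866e+00]
F_tool [ 0.1 -4.   0.8] M_tool [ 0.81 -0.1  -0.35] dist 0.0589 lat 0.0037 [-3.1405e+00 -3.0000e-04  2.1866e+00]
```

```bash
echo '[{"y": -0.002,"z": -0.0006},{},{"x": -0.01},{"x": -0.015},{"x": -0.02},{"x": -0.02},{"x": -0.02,"z": -0.01},{"z": -0.03},{"x": -0.0321,"y": -0.0206,"z": -0.03},{"x": -0.0321,"y": -0.0206,"z": -0.0155}]' > path.dat && python3 shift.py path.dat; echo '[{"x": -0.0321,"y": -0.0206},{"x": -0.0321,"y": -0.0206},{"drz": -0.1229},{"drz": -0.1229},{"drz": -0.1229},{"drz": -0.1229},{"drz": -0.1229},{"drz": -0.1229},{"drz": -0.1229},{"drz": -0.1229}]' > path.dat && python3 shift.py path.dat; echo '[{"drz": -0.1229},{"drz": -0.1229},{},{}]' > path.dat && python3 shift.py path.dat; python3 st.py
```

```text
time_s: 14.2
ee_pos: [0.5573, -0.0882, 0.1559]
eef_rot: [3.139, 0.002, 2.187]
force: [0.5, -0.5, -2.2]
grip_width: 0.0218
grip_force: 40.0
time_s: 15.2
ee_pos: [0.5598, -0.1637, 0.1531]
eef_rot: [-3.142, 0.0, -3.109]
force: [0.7, 0.1, -1.6]
grip_width: 0.0215
grip_force: 40.0
time_s: 15.6
ee_pos: [0.5597, -0.1632, 0.1532]
eef_rot: [3.142, 0.0, -2.872]
force: [0.3, -0.1, -1.4]
grip_width: 0.0218
grip_force: 40.0
F_tool [-0.3 -0.2  1.4] M_tool [-0.03  0.06  0.01] dist 0.2731 lat -0.0807 [ 3.1416  0.     -2.8721]
```

```bash
echo '[{"x": 0.0003,"y": 0.0006,"z": 0.03},{"z": 0.03},{"z": 0.025},{"z": 0.01},{"z": 0.006},{},{}]' > path.dat && python3 shift.py path.dat; python3 st.py
```

```text
time_s: 16.3
ee_pos: [0.5597, -0.1623, 0.0534]
eef_rot: [-3.141, 0.001, -2.868]
force: [0.8, -0.1, -1.5]
grip_width: 0.022
grip_force: 40.0
F_tool [-0.7 -0.3  1.5] M_tool [-0.01  0.03 -0.02] dist 0.2723 lat -0.0802 [-3.1407e+00  1.3000e-03 -2.8685e+00]
```

```bash
echo '[{"z": 0.001},{"z": 0.0012},{}]' > path.dat && python3 shift.py path.dat; python3 st.py
```

```text
time_s: 16.6
ee_pos: [0.5595, -0.1622, 0.0508]
eef_rot: [-3.141, 0.001, -2.868]
force: [-0.9, -0.2, 2.9]
grip_width: 0.0217
grip_force: 40.0
F_tool [ 1.   0.1 -2.9] M_tool [-0.06  0.08  0.02] dist 0.2721 lat -0.0803 [-3.1409e+00  1.0000e-03 -2.8680e+00]
```

```bash
echo '[{},{},{},{"z": -0.03},{"z": -0.03},{"drz": 0.1496},{"drz": 0.1496},{"drz": 0.1496},{"drz": 0.1496},{"drz": 0.1496}]' > path.dat && python3 shift.py path.dat 0.06
echo '[{"drz": 0.1496},{"drz": 0.1496},{"drz": 0.1496},{"drz": 0.1496},{"drz": 0.1496},{"drz": 0.1496},{"drz": 0.1496},{"drz": 0.1496},{"drz": 0.1496},{"drz": 0.1496}]' > path.dat && python3 shift.py path.dat
echo '[{"drz": 0.1496},{"drz": 0.1496},{"drz": 0.1496},{"drz": 0.1496},{"drz": 0.1496},{"drz": 0.1496},{},{}]' > path.dat && python3 shift.py path.dat
```

```text
time_s: 17.6
ee_pos: [0.5591, -0.162, 0.11]
eef_rot: [-3.142, -0.0, 2.661]
force: [1.0, 0.2, 0.4]
grip_width: 0.0599
grip_force: 0.0
time_s: 18.6
ee_pos: [0.5591, -0.162, 0.11]
eef_rot: [-3.141, -0.0, 1.165]
force: [0.1, 0.3, 0.6]
grip_width: 0.06
grip_force: 0.0
time_s: 19.4
ee_pos: [0.5591, -0.162, 0.11]
eef_rot: [-3.142, 0.0, 0.278]
force: [-0.9, 1.1, 0.1]
grip_width: 0.06
grip_force: 0.0
```

```bash
echo '[{"z": 0.03,"drz": 0.0045},{"z": 0.02},{"z": 0.0092},{},{}]' > path.dat && python3 shift.py path.dat
echo '[{},{},{},{},{},{}]' > path.dat && python3 shift.py path.dat 0.01 40
echo '[{"z": -0.015},{"z": -0.03},{"z": -0.03},{"z": -0.025},{"drz": 0.1229},{"drz": 0.1229},{"drz": 0.1229},{"drz": 0.1229},{"drz": 0.1229},{"drz": 0.1229}]' > path.dat && python3 shift.py path.dat
```

```text
time_s: 19.9
ee_pos: [0.5596, -0.1621, 0.0517]
eef_rot: [3.141, -0.001, 0.27]
force: [0.0, -0.1, -0.3]
grip_width: 0.0601
grip_force: 0.0
time_s: 20.5
ee_pos: [0.5592, -0.162, 0.051]
eef_rot: [3.141, -0.0, 0.269]
force: [0.1, -0.6, 1.6]
grip_width: 0.0221
grip_force: 40.0
time_s: 21.5
ee_pos: [0.5591, -0.162, 0.1518]
eef_rot: [-3.142, -0.0, -0.473]
force: [0.0, -0.8, -2.9]
grip_width: 0.0217
grip_force: 40.0
```

```bash
echo '[{"drz": -0.1475},{"drz": -0.1475},{"drz": -0.1475},{"drz": -0.1475},{"drz": -0.1475},{"drz": -0.1475},{"drz": -0.1475},{"drz": -0.1475},{"drz": -0.1475}]' > path.dat && python3 shift.py path.dat
echo '[{"drz": -0.1475},{"drz": -0.1475},{"drz": -0.1475},{"drz": -0.1475},{"drz": -0.1475},{"drz": -0.1475},{"drz": -0.1475},{"drz": -0.1475},{"drz": -0.1475},{}]' > path.dat && python3 shift.py path.dat; python3 st.py
```

```text
time_s: 22.4
ee_pos: [0.5591, -0.162, 0.1518]
eef_rot: [3.141, -0.0, 0.865]
force: [-0.8, 0.1, -1.9]
grip_width: 0.0217
grip_force: 40.0
time_s: 23.4
ee_pos: [0.5592, -0.162, 0.1517]
eef_rot: [3.141, 0.0, 2.189]
force: [0.0, -0.3, -1.8]
grip_width: 0.0217
grip_force: 40.0
F_tool [-0.2 -0.1  1.8] M_tool [ 0.08  0.   -0.05] dist 0.2717 lat -0.0804 [3.1413e+00 4.0000e-04 2.1893e+00]
```

```bash
echo '[{"x": 0.035,"y": 0.0205,"drz": 0.003},{"x": 0.035,"y": 0.0205},{"x": 0.035,"y": 0.0205},{"x": 0.035,"y": 0.0205,"z": 0.02},{"z": 0.03},{"x": 0.01,"z": 0.024},{"x": 0.015,"z": 0.01},{"x": 0.01},{},{}]' > path.dat && python3 shift.py path.dat; python3 st.py
```

```text
time_s: 24.4
ee_pos: [0.5263, 0.0283, 0.0684]
eef_rot: [3.14, 0.002, 2.183]
force: [-0.1, 0.3, -1.8]
grip_width: 0.0216
grip_force: 40.0
F_tool [0.3 0.1 1.8] M_tool [ 0.03 -0.02  0.01] dist 0.0974 lat 0.0026 [3.1396e+00 1.5000e-03 2.1832e+00]
```

```bash
echo '[{"y": -0.0009,"z": 0.0007,"drz": -0.003},{"x": 0.01},{"x": 0.005},{},{}]' > path.dat && python3 shift.py path.dat|grep ee; python3 st.py
python3 - <<'E'
from ov import *
A=crop(270,180,60,65,8);B=A.copy();D=(.5,-.5);gz+=0
for r in [circ(55,20,gz),circ(71,17,gz)]: draw(B,place(g,r),(270,180),8,(0,0,255),D)
cv2.imwrite("pics/o2.png",cv2.resize(np.hstack([A,B]),(780,422)))
E
```

```text
ee_pos: [0.5161, 0.0402, 0.0663]
eef_rot: [3.141, 0.0, 2.187]
F_tool [-0.8 -0.7  2.1] M_tool [ 0.09 -0.07  0.02] dist 0.0818 lat 0.0011 [3.1415e+00 1.0000e-04 2.1871e+00]
[0.51614429 0.03997672 0.06618965] 2.186795079734306
```

View pics/o2.png

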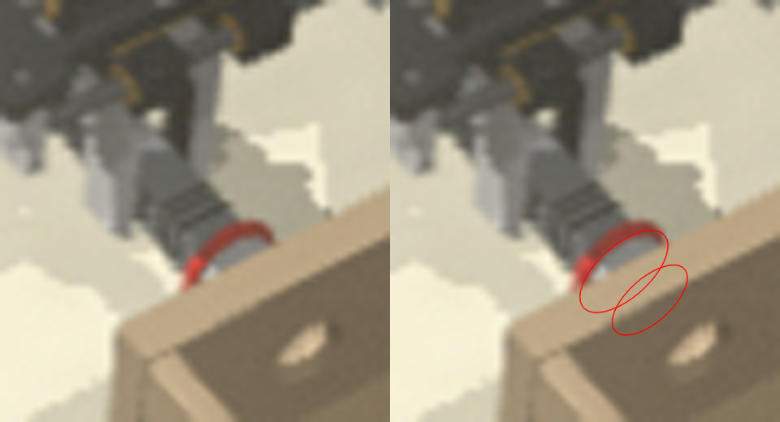

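```bash
echo '[{"x": 0.003,"y": 0.0005,"z": -0.0015},{"x": 0.003},{"x": 0.002},{},{}]' > path.dat && python3 shift.py path.dat|grep ee; python3 st.py;  echo '[{"x": 0.001},{}]' > path.dat && python3 shift.py path.dat>/dev/null; python3 st.py;  echo '[{"x": 0.001},{}]' > path.dat && python3 shift.py path.dat>/dev/null; python3 st.py
```

```text
ee_pos: [0.5118, 0.0469, 0.0676]
eef_rot: [-3.142, 0.0, 2.187]
F_tool [-0.1  1.1  2.3] M_tool [0.06 0.04 0.01] dist 0.0739 lat 0.0015 [-3.1416  0.      2.187 ]
F_tool [-0.6  0.6  2.2] M_tool [ 0.03 -0.08  0.02] dist 0.0728 lat 0.0015 [-3.1415 -0.      2.1869]
F_tool [-0.3 -0.2  2.7] M_tool [ 0.05 -0.02 -0.01] dist 0.0718 lat 0.0015 [-3.1415 -0.      2.1868]
```

```bash
echo '[{"x": 0.001},{}]' > path.dat && python3 shift.py path.dat>/dev/null; python3 st.py;  echo '[{"x": 0.0005},{}]' > path.dat && python3 shift.py path.dat>/dev/null; python3 st.py;  echo '[{"x": 0.0004},{}]' > path.dat && python3 shift.py path.dat>/dev/null; python3 st.py
```

```text
F_tool [ 0.1 -0.1  2. ] M_tool [ 0.04 -0.03 -0.03] dist 0.0708 lat 0.0015 [ 3.1416 -0.      2.1868]
F_tool [0.1 0.1 2.3] M_tool [0.05 0.   0.  ] dist 0.0704 lat 0.0015 [3.1416 0.     2.1868]
F_tool [ 0.2 -0.5  1.5] M_tool [ 0.05 -0.01 -0.05] dist 0.07 lat 0.0015 [3.1416 0.     2.1868]
```

```bash
echo '[{"x": 0.0006},{}]' > path.dat && python3 shift.py path.dat>/dev/null; python3 st.py;  echo '[{"x": 0.0006},{}]' > path.dat && python3 shift.py path.dat>/dev/null; python3 st.py;  echo '[{"x": 0.0005},{}]' > path.dat && python3 shift.py path.dat>/dev/null; python3 st.py
```

```text
F_tool [0.5 0.5 2.2] M_tool [ 0.01 -0.01  0.03] dist 0.0694 lat 0.0015 [-3.1415 -0.      2.1868]
F_tool [-2.  -0.4  2.3] M_tool [ 0.05 -0.35 -0.01] dist 0.0689 lat 0.0016 [3.1415e+00 3.0000e-04 2.1868e+00]
F_tool [-6.6 -0.2  2.7] M_tool [ 0.11 -1.09 -0.03] dist 0.0689 lat 0.0016 [3.1412e+00 1.2000e-03 2.1869e+00]
```

```bash
echo '[{},{},{},{},{},{},{},{},{},{}]' > path.dat && python3 shift.py path.dat|grep ee; python3 st.py;echo '[{},{},{},{},{},{}]' > path.dat && python3 shift.py path.dat|grep ee; python3 st.py
```

```text
ee_pos: [0.509, 0.051, 0.0678]
eef_rot: [3.141, 0.001, 2.187]
F_tool [-5.6 -0.3  3.3] M_tool [ 0.11 -1.04 -0.04] dist 0.0689 lat 0.0016 [3.1411e+00 1.1000e-03 2.1868e+00]
ee_pos: [0.509, 0.051, 0.0678]
eef_rot: [3.141, 0.001, 2.187]
F_tool [-5.8 -0.5  2.7] M_tool [ 0.11 -1.04  0.  ] dist 0.0689 lat 0.0016 [3.1412e+00 1.1000e-03 2.1868e+00]
```

```bash
echo '[{"x": -0.006},{"x": -0.015},{"x": -0.03},{"x": -0.03,"z": -0.01},{"z": -0.03},{"x": -0.0308,"y": -0.0206,"z": -0.03},{"x": -0.0308,"y": -0.0206,"z": -0.0145},{"x": -0.0308,"y": -0.0206},{"x": -0.0308,"y": -0.0206},{"drz": 0.1474}]' > path.dat && python3 shift.py path.dat; echo '[{"drz": 0.1474},{"drz": 0.1474},{"drz": 0.1474},{"drz": 0.1474},{"drz": 0.1474},{"drz": 0.1474},{"drz": 0.1474},{"drz": 0.1474},{"drz": 0.1474},{"drz": 0.1474}]' > path.dat && python3 shift.py path.dat; echo '[{"drz": 0.1474},{"drz": 0.1474},{},{}]' > path.dat && python3 shift.py path.dat
```

```text
time_s: 29.7
ee_pos: [0.5591, -0.1676, 0.1521]
eef_rot: [-3.141, 0.001, 2.037]
force: [-0.2, 0.5, -1.6]
grip_width: 0.0222
grip_force: 40.0
time_s: 30.7
ee_pos: [0.5594, -0.1638, 0.152]
eef_rot: [-3.141, 0.0, 0.559]
force: [-0.1, 0.2, -1.8]
grip_width: 0.0217
grip_force: 40.0
time_s: 31.1
ee_pos: [0.5594, -0.1634, 0.152]
eef_rot: [-3.141, 0.0, 0.275]
force: [-0.3, 0.1, -2.2]
grip_width: 0.0217
grip_force: 40.0
```

```bash
echo '[{"x": -0.0001,"y": -0.0011,"z": 0.03,"drz": 0.004},{"z": 0.03},{"z": 0.025},{"z": 0.01},{"z": 0.004},{},{}]' > path.dat && python3 shift.py path.dat; python3 st.py; echo '[{"z": 0.001},{"z": 0.001},{}]' > path.dat && python3 shift.py path.dat; python3 st.py
```

```text
time_s: 31.8
ee_pos: [0.5595, -0.1621, 0.0544]
eef_rot: [3.141, -0.001, 0.267]
force: [0.4, -0.3, -1.2]
grip_width: 0.0217
grip_force: 40.0
F_tool [0.3 0.4 1.2] M_tool [ 0.03 -0.09 -0.03] dist 0.272 lat -0.0802 [ 3.1406e+00 -1.4000e-03  2.6730e-01]
time_s: 32.1
ee_pos: [0.559, -0.1618, 0.0514]
eef_rot: [3.141, -0.0, 0.267]
force: [-0.6, -0.6, -1.9]
grip_width: 0.0216
grip_force: 40.0
F_tool [-0.8  0.4  1.9] M_tool [ 0.02 -0.17 -0.04] dist 0.2715 lat -0.0805 [ 3.1414e+00 -3.0000e-04  2.6670e-01]
```

```bash
echo '[{"y": 0.0003,"z": 0.0005,"drz": -0.002},{},{}]' > path.dat && python3 shift.py path.dat; echo '[{},{},{},{"z": -0.02},{"z": -0.03},{"z": -0.04},{"z": -0.04},{"y": -0.04,"z": -0.03},{"y": -0.04},{"y": -0.04}]' > path.dat && python3 shift.py path.dat 0.06;echo '[{"y": -0.04},{"y": -0.04},{"y": -0.04},{}]' > path.dat && python3 shift.py path.dat
python3 - <<'E'
from h import *
s=C["side"]["pixels"][130:190,235:325];t=C["top"]["pixels"][170:250,270:350]
f=lambda i,k:cv2.resize(i,None,fx=k,fy=k,interpolation=cv2.INTER_CUBIC)
a,b=f(s,4.4),f(t,5.0);o=np.zeros((400,800,3),np.uint8);o[:a.shape[0],:a.shape[1]]=a;o[:,400:]=b
cv2.imwrite("pics/f.png",np.clip(o*1.5,0,255).astype(np.uint8))
E
```

```text
time_s: 32.4
ee_pos: [0.5591, -0.1621, 0.051]
eef_rot: [3.141, -0.0, 0.269]
force: [-1.8, 0.9, 3.2]
grip_width: 0.022
grip_force: 40.0
time_s: 33.4
ee_pos: [0.5268, -0.0454, 0.2116]
eef_rot: [3.141, -0.002, 0.268]
force: [0.9, -0.0, -1.0]
grip_width: 0.06
grip_force: 0.0
time_s: 33.8
ee_pos: [0.4943, 0.0725, 0.2108]
eef_rot: [-3.141, -0.0, 0.272]
force: [0.6, -0.5, -0.1]
grip_width: 0.0602
grip_force: 0.0
```

View pics/f.png

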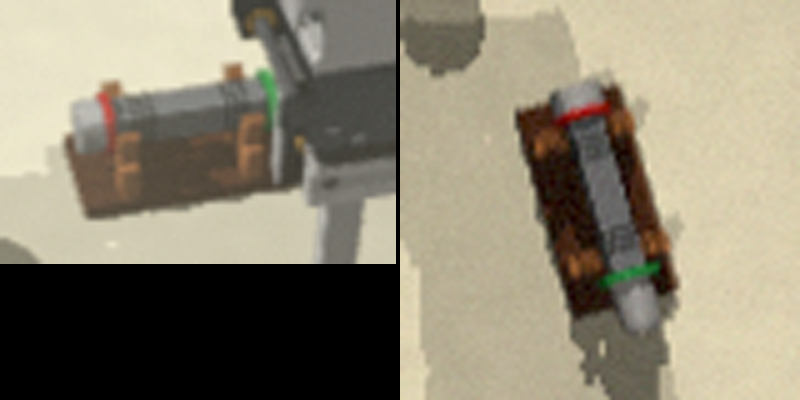

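```bash
python3 -c "
from station import ctrl
print(ctrl.hand_in())"
```

```text
the job is handed in; nothing more can be done
None
```

The check is done and handed in at about 34 s: the go end went in to its collar, the no-go end was held at the rim at about 6 N for over 1.5 s and did not enter, and the gauge is back centred in its rest; I set it down there once in between to turn the grip, because the wrist's range could not reach both ends in one grip.

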